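# Hold the recessed reset of a titrator's control box down with a stylus

## Robot

A 6-joint arm with a two-finger parallel gripper is mounted at the origin on the work surface. World frame = base frame: x ahead of the robot, y to its left, z up, the work surface at z = 0. Lengths are in m, angles in rad, forces in N, time in s.
With the tool pointing down it reaches from about 0.3 to 0.875 m from the base axis. Payload 6.4 kg.
Tool frame: the origin (TCP) lies between the finger pads; the fingertips stand ctrl.tip_extent ahead of it and the grasp point (between the pads) is the TCP (ctrl.tip_extent is the distance from the TCP to the fingertips, in m); z points along the fingers, y is the line along which they close (so a half turn about z gives the same grasp; the last joint's range is limited). The gripper opens to 85 mm and grips with 20 to 120 N. Pads are 22 mm wide; open, the fingers measure 114 mm over their backs; the gripper's body (76 mm by 85 mm) begins 54 mm behind the grasp point. The pads swing forward as they close: fully open they stand 13 mm farther back than shut.
Start: joints at [-1.33, 0.181, 1.607, -0, 1.354, -0.206], TCP at [0.248, -0.519, 0.25] pointing down, gripper open.
Joint ranges: [-2.99, 2.99], [-0.89, 2.07], [0.3, 2.58], [-1.14, 4.28], [0, 2.63], [-3.12, 3.12]. Speed limits (rad/s): [2.57, 2.57, 3.01, 3.14, 3.14, 3.14].

## Interface

Orientations are given as a unit quaternion [w, x, y, z].
In Python, from bench import ctrl gives the robot as it stands.
- The arm moves only by the tool send_rows, never from a script. Its arguments are lists of equal length, an entry for each row: "dr": the turn, a rotation vector about the tool's x, y, z in units of 6 degrees (1.0 is 6 degrees), a list of three; "xyz": the shift along the tool's x, y, z in cm, a list of three; "jaw": the opening in per cent of the stroke, from 0 (shut) to 100 (fully open). In form: {"dr": [[wx, wy, wz], ...], "xyz": [[dx, dy, dz], ...], "jaw": [jaw, ...]}. A call has exactly 8 rows; each row is the pose to reach, as a shift and turn from the pose commanded when the call began, along the tool's axes at that moment; what a row does not reach only later rows make up. A row lasts 1/8 s, in which the tool goes at most 62.5 mm and 10.7 degrees, less where a joint would pass 70% of its speed; a pose out of reach is approached as far as the arm can. A call with a gripper value outside its range is refused whole. The fingers move at their own pace and stop on an object; the grip force is fixed at half the most. Time passes only in rows, so rows that repeat a pose let the fingers close, or fill a call up. It gives the time, the measured TCP pose, the force, the opening and the grip force at its end, in the units of the state.
- ctrl.get_obs(): the state, without advancing time (a new reading comes with each control period).
- ctrl.camera(name): name is "side" or "top"; returns the picture (384x512x3 uint8, red, green, blue); there is no depth.
- ctrl.calibration(name): a dict with "camera_matrix" (3x3 intrinsics, pixels), "world_from_camera" (4x4, takes a point from camera to world coordinates). Camera axes: x right, y up, looking along -z (the intrinsics and any distortion apply to the point x, -y, -z); pixel columns grow to the right and rows downward; lengths in m; the calibration is good to about 2 mm. A picture is of the moment at which its call begins. calibration takes no time and is no camera call.
- ctrl.hand_in(): hands the job in; it is judged then, once.
The state is a dict: "time_s": time; "q": joint angles; "dq": joint speeds; "joint_efforts": joint torques, N m; "eef_pos": TCP position; "eef_rot": TCP orientation; "wrist_force": force on the tool from outside, world axes, zero at the start; "torque": the same for the moment, N m; "opening": opening from 0.0 (shut) to 1.0 (fully open); "grasp_force": force on a finger pad.
Only numpy, scipy, OpenCV 4.12 (cv2) and the standard library are available. Lean on these libraries where they do the work, as an engineer would, in place of code of your own. Each camera call takes 0.05 s, during which the arm holds its last target. There are 200 camera calls.

## Task

The titrator's control box needs a service reset. Take the stylus out of its stand and touch its tip on the round contact on top of the box and then on the bar-shaped contact, which arms the reset; then reach the stylus through the small hole in the cover and press the recessed button fully down. Finish with the gripper still holding the stylus upright and keeping the button down, and leave the bottle, the mouse and the beaker where they are.

Things in the scene. Friction and masses are not known exactly. Their poses are not given: they have to be found in the camera images.
- stylus: loose stylus, 141 mm long, about 90 g, standing upright tip down in its stand at the start. Origin at the very tip, its z axis runs up along the stylus. From the tip up: steel shank of 7 mm diameter with a round end, 0 to 65 mm; steel collar of 26 mm diameter, 65 to 71 mm; round black handle of 18 mm diameter, 71 to 141 mm
- stylus_handle (a point): centre of the stylus handle, on the axis, 106 mm above the tip: the place to grip; the handle runs 35 mm above and below it
- stylus_tip (a point): the tip of the stylus (same point as its origin)
- stand: fixed stand, origin at the centre of its underside on the table: grey base 70 x 70 x 10 mm, four posts, and an aluminium block 60 x 60 mm whose top is 85 mm above the table. A vertical hole of 11 mm diameter goes through the middle of the block; the collar of the stylus rests on its top, so the tip is 20 mm above the table
- control_box: fixed white control box, 130 (x) x 180 (y) x 75 (z) mm, origin at the centre of its underside on the table; top cover level, 75 mm above the table
- reset_hole (a point): centre of the mouth of the reset hole in the top cover, 35 mm along the box's +x from its middle: a vertical round hole of 14 mm diameter with a thin dark steel rim. The button's top lies 18 mm below the mouth
- reset_button (a joint): recessed reset button at the bottom of the reset hole, 12 mm diameter, black: 0 = up, 0.005 m = fully down (against a stop). A spring pushes it back: 2 N to start, 6 N fully down
- round_contact_top (a point): centre of the top face of the round contact: steel disc of 26 mm diameter on a round black mount, its top 12 mm above the cover (87 mm above the table). It sinks up to 4 mm on a spring, 1.2 N to start, 3.6 N at the stop. It and the bar contact lie on the box, 45 mm either side (y) of its middle and 25 mm towards its -x side, either one on either side
- bar_contact_top (a point): centre of the top face of the bar contact: steel bar 40 mm long (along the box's x) and 12 mm wide on a black mount, same height and spring as the round contact
- bottle_center (a point): bystander: amber glass bottle, 72 mm diameter, 150 mm tall, loose; point half-way up
- mouse_center (a point): bystander: black computer mouse, 100 x 58 x 32 mm, loose; point 15 mm above the table
- beaker_center (a point): bystander: open glass beaker, 68 mm diameter, 75 mm tall, loose; point half-way up

How it is judged:
By the outcome, as a careful person would: the job done as asked, in the order asked, and still so for the second after the job is handed in, while the arm keeps its last pose, push and grip.
It also fails if it takes over 51 s, if anything falls off the work surface, if the arm or the gripper's body presses on something with over 40 N, if the wrist force passes 120 N, or if a joint passes its speed limit or range.

## Working session

There is one attempt and no reset: what is moved stays moved. The work goes in short steps, Python scripts to look and compute and a tool call to move; the robot and the scene stay as the last step left them, time stands still between calls to the robot, and variables do not carry over. Pictures are saved under pics/ and viewed, at most 10 in all, crops included, and the job is handed in when it is done.

Besides the shell and the picture viewer there is one more tool, called after "Emit:" as name(argument=value, ...), one argument or row to a line, values as JSON. send_rows: Moves the arm, as the interface text tells. Its arguments: {"type":"object","properties":{"dr":{"type":"array","items":{"type":"array","items":{"type":"number"}}},"xyz":{"type":"array","items":{"type":"array","items":{"type":"number"}}},"jaw":{"type":"array","items":{"type":"number"}}},"required":["dr","xyz","jaw"]}

```bash
mkdir -p pics; python3 - <<'E'
from bench import ctrl
import cv2
for n in("side","top"):
    cv2.imwrite(f"pics/{n}0.png",ctrl.camera(n)[...,::-1])
    c=ctrl.calibration(n);print(n,c)
o=ctrl.get_obs();print({k:o[k] for k in("time_s","eef_pos","eef_rot","wrist_force","opening")},ctrl.tip_extent)
E
```

```text
side {'camera_matrix': array([[377.60443502,   0.        , 252.95954199],
       [  0.        , 377.60443502, 194.43669209],
       [  0.        ,   0.        ,   1.        ]]), 'world_from_camera': array([[ 0.97925651,  0.13483809, -0.15124611,  0.42645312],
       [-0.20248978,  0.67843704, -0.70620186, -0.56294416],
       [ 0.00738806,  0.72217856,  0.69166722,  0.68136796],
       [ 0.        ,  0.        ,  0.        ,  1.        ]])}
top {'camera_matrix': array([[414.43974173,   0.        , 251.84899706],
       [  0.        , 414.43974173, 192.71370671],
       [  0.        ,   0.        ,   1.        ]]), 'world_from_camera': array([[ 0.0097399 ,  0.98061091, -0.19572272,  0.35465412],
       [-0.99993227,  0.01079827,  0.00434116,  0.05319129],
       [ 0.00637046,  0.19566718,  0.98064967,  1.0627165 ],
       [ 0.        ,  0.        ,  0.        ,  1.        ]])}
{'time_s': 0.1, 'eef_pos': array([ 0.24831168, -0.51809893,  0.249487  ]), 'eef_rot': array([-7.84575325e-04,  9.75153727e-01,  2.21527858e-01, -2.71479655e-05]), 'wrist_force': array([-0.1840567 ,  1.07055122,  0.40863486]), 'opening': 1.0031897337337499} 0.019
```

View pics/top0.png

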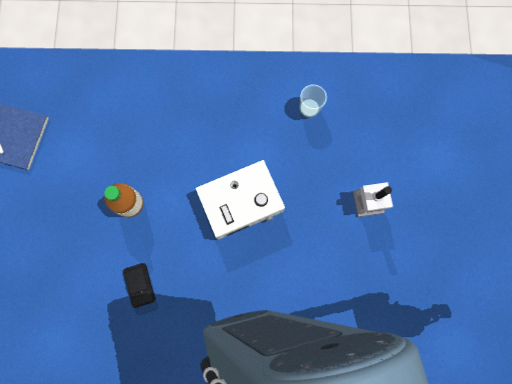

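View pics/side0.png

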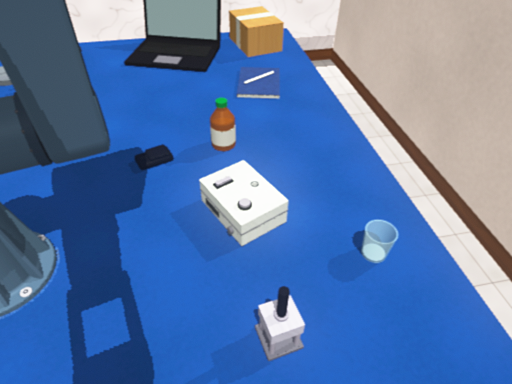

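The top view shows the box at about (240,200): hole (235,185), round contact (261,200), bar (227,214). The stand is at (376,197), with the stylus top near (388,190). The side view has the hole at (255,184), round (245,204), bar (223,182) and stylus top (284,291). I'll crop in for exact pixels.

```bash
cat >h.py <<'E'
import numpy as np,cv2
from bench import ctrl
def ray(n,u,v):
    c=ctrl.calibration(n);K=c["camera_matrix"];T=c["world_from_camera"]
    d=np.array([(u-K[0,2])/K[0,0],-(v-K[1,2])/K[1,1],-1.]);d=T[:3,:3]@d
    return T[:3,3],d/np.linalg.norm(d)
def plane(n,u,v,z):
    o,d=ray(n,u,v);return o+d*(z-o[2])/d[2]
def tri(a,b):
    (o,d),(p,e)=ray("top",*a),ray("side",*b)
    s=np.linalg.lstsq(np.c_[d,-e],p-o,rcond=None)[0]
    A,B=o+d*s[0],p+e*s[1];return (A+B)/2,np.linalg.norm(A-B)
def proj(n,P):
    c=ctrl.calibration(n);K=c["camera_matrix"];T=c["world_from_camera"]
    x=T[:3,:3].T@(np.array(P)-T[:3,3]);return K[0,2]-K[0,0]*x[0]/x[2],K[1,2]+K[1,1]*x[1]/x[2]
def crop(img,x,y,w,h,s):return cv2.resize(img[y:y+h,x:x+w],None,fx=s,fy=s,interpolation=cv2.INTER_CUBIC)
E
python3 - <<'E'
from h import *
t=cv2.imread("pics/top0.png");s=cv2.imread("pics/side0.png")
a=np.hstack([crop(t,190,155,100,75,4),crop(t,345,165,60,75,4)])
b=np.hstack([crop(s,195,155,100,70,4),crop(s,250,285,60,70,4)])
cv2.imwrite("pics/c1.png",np.vstack([a,b]))
def rep(nm,a,b,z):
    p,e=tri(a,b);print(nm,p.round(4),round(e,4),plane("top",*a,z).round(4),plane("side",*b,z).round(4))
rep("hole",(235,185),(255,184),.075);rep("round",(261,200),(245,204),.087);rep("bar",(227,214),(223,182),.087)
rep("stylus top",(388,190),(284,291),.161)
E
```

```text
hole [0.5707 0.0901 0.0754] 0.0006 [0.5705 0.0901 0.075 ] [0.5711 0.0905 0.075 ]
round [0.5341 0.0265 0.0775] 0.001 [0.5319 0.0268 0.087 ] [0.5329 0.0173 0.087 ]
bar [0.4975 0.1078 0.0794] 0.0016 [0.4972 0.1074 0.087 ] [0.4958 0.0991 0.087 ]
stylus top [ 0.5445 -0.2547  0.1584] 0.0004 [ 0.5441 -0.2538  0.161 ] [ 0.5437 -0.2563  0.161 ]
```

View pics/c1.png

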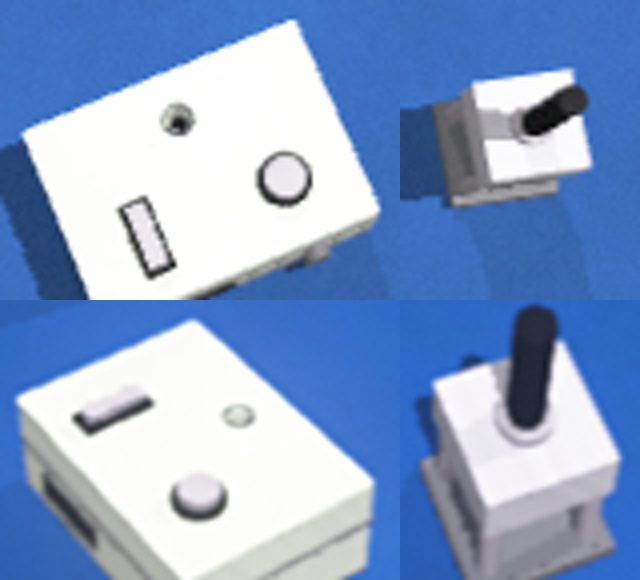

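Crop readings: in the top view, hole (234.1,184.6), round (260.9,199.1), bar (226.4,213.6), handle top (388.4,189.1) and collar (376.9,195.1). In the side view, hole (254.4,183.4), round (244.4,202.6), bar (223.4,179.9), handle top (283.6,288.6) and collar (281.1,314.1).

```bash
python3 - <<'E'
from h import *
R={}
def rep(nm,a,b,z):
    p,e=tri(a,b);A,B=plane("top",*a,z),plane("side",*b,z);R[nm]=(A+B)/2;print(nm,p.round(4),round(e,4),A.round(4),B.round(4))
rep("hole",(234.1,184.6),(254.4,183.4),.075);rep("round",(260.9,199.1),(244.4,202.6),.087);rep("bar",(226.4,213.6),(223.4,179.9),.087)
rep("top",(388.4,189.1),(283.6,288.6),.161);rep("collar",(376.9,195.1),(281.1,314.1),.091)
m=(R["round"]+R["bar"])/2;d=R["hole"]-m
print("contacts dist",np.linalg.norm(R["round"]-R["bar"]),"(90); hole dist",np.linalg.norm(d[:2]),"(60) dot",d[:2]@(R["round"]-R["bar"])[:2])
print("bar yaw",np.degrees(np.arctan2(d[1],d[0])))
# stand edge dir
o=ctrl.get_obs();from scipy.spatial.transform import Rotation as Ro
q=o["eef_rot"];M=Ro.from_quat([*q[1:],q[0]]).as_matrix();print(M.round(4))
print("move to over stylus, tool cm",(M.T@(np.array([.544,-.255,.25])-o["eef_pos"])*100).round(2))
E
```

```text
hole [0.5707 0.0923 0.0757] 0.0013 [0.5715 0.0923 0.075 ] [0.5702 0.0929 0.075 ]
round [0.5341 0.0269 0.0821] 0.0016 [0.534  0.0271 0.087 ] [0.5324 0.0219 0.087 ]
bar [0.4983 0.109  0.0847] 0.0004 [0.4981 0.1088 0.087 ] [0.4978 0.1063 0.087 ]
top [ 0.5445 -0.2537  0.1641] 0.002 [ 0.5462 -0.2549  0.161 ] [ 0.5442 -0.252   0.161 ]
collar [ 0.5461 -0.2529  0.0826] 0.0031 [ 0.5461 -0.2504  0.091 ] [ 0.5429 -0.2574  0.091 ]
contacts dist 0.09026977949284223 (90); hole dist 0.06128879966541215 (60) dot -0.0002612155594469265
bar yaw 25.69964598598569
[[ 9.019e-01  4.320e-01 -4.000e-04]
 [ 4.320e-01 -9.018e-01  1.500e-03]
 [ 3.000e-04 -1.500e-03 -1.000e+00]]
move to over stylus, tool cm [ 3.803e+01 -1.095e+01 -2.000e-02]
```

Emit:
send_rows(
  dr=[
    [0,0,0],
    [0,0,0],
    [0,0,0],
    [0,0,0],
    [0,0,0],
    [0,0,0],
    [0,0,0],
    [0,0,0],
  ],
  xyz=[
    [5.5,-1.6,0],
    [11,-3.2,0],
    [16.4,-4.7,0],
    [21.8,-6.3,0],
    [27.3,-7.9,0],
    [32.7,-9.5,0],
    [38.2,-11.05,0],
    [38.2,-11.05,0],
  ],
  jaw=[100,100,100,100,100,100,100,100],
)

```text
time_s: 1.1
eef_pos: [0.5473, -0.2505, 0.2497]
eef_rot: [-0.001, 0.975, 0.224, 0.0]
wrist_force: [0.0, -0.5, -0.0]
opening: 1.003
grasp_force: 0.0
```

Emit:
send_rows(
  dr=[
    [0,0,0],
    [0,0,0],
    [0,0,0],
    [0,0,0],
    [0,0,0],
    [0,0,0],
    [0,0,0],
    [0,0,0],
  ],
  xyz=[
    [0,0,0],
    [0,0,0],
    [0,0,1],
    [0,0,2],
    [0,0,3],
    [0,0,4],
    [0,0,4.5],
    [0,0,4.5],
  ],
  jaw=[100,100,100,100,100,100,100,100],
)

```text
time_s: 2.1
eef_pos: [0.5451, -0.2536, 0.2047]
eef_rot: [-0.0, 0.975, 0.222, -0.0]
wrist_force: [0.6, -0.1, 0.3]
opening: 1.002
grasp_force: 0.0
```

```bash
python3 - <<'E'
from h import *
t=ctrl.camera("top")[...,::-1];s=ctrl.camera("side")[...,::-1]
cv2.imwrite("pics/c2.png",np.hstack([crop(t,330,140,100,100,4),crop(s,230,230,100,100,4)]))
E
```

```text
(no output)
```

View pics/c2.png

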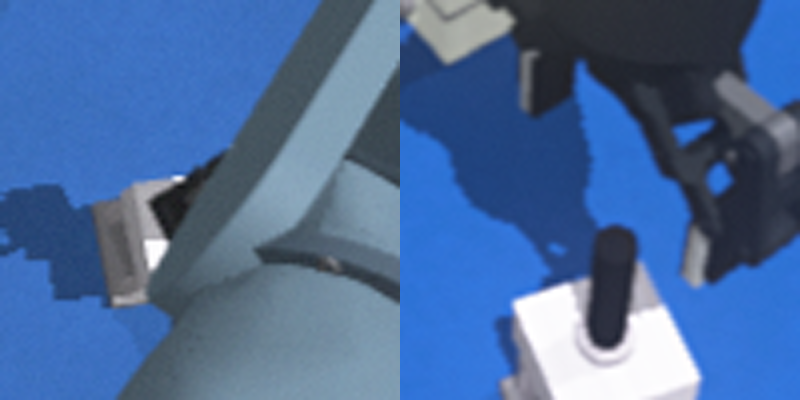

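The side crop shows the handle top, near side-view pixel (284,289), lying between the two open fingers. I'll descend and close.

Emit:
send_rows(
  dr=[
    [0,0,0],
    [0,0,0],
    [0,0,0],
    [0,0,0],
    [0,0,0],
    [0,0,0],
    [0,0,0],
    [0,0,0],
  ],
  xyz=[
    [0,0,2],
    [0,0,4],
    [0,0,6],
    [0,0,7.5],
    [0,0,7.9],
    [0,0,7.9],
    [0,0,7.9],
    [0,0,7.9],
  ],
  jaw=[100,100,100,100,100,60,40,30],
)

```text
time_s: 3.2
eef_pos: [0.5457, -0.2541, 0.1271]
eef_rot: [0.001, 0.975, 0.222, 0.0]
wrist_force: [0.3, 0.1, -0.2]
opening: 0.376
grasp_force: 0.0
```

Emit:
send_rows(
  dr=[
    [0,0,0],
    [0,0,0],
    [0,0,0],
    [0,0,0],
    [0,0,0],
    [0,0,0],
    [0,0,0],
    [0,0,0],
  ],
  xyz=[
    [0,0,0],
    [0,0,0],
    [0,0,0],
    [0,0,0],
    [0,0,0],
    [0,0,0],
    [0,0,0],
    [0,0,0],
  ],
  jaw=[24,20,16,10,0,0,0,0],
)

```text
time_s: 4.2
eef_pos: [0.5455, -0.254, 0.1269]
eef_rot: [0.0, 0.975, 0.222, 0.0]
wrist_force: [-1.4, 0.8, 6.2]
opening: 0.192
grasp_force: 58.4
```

Emit:
send_rows(
  dr=[
    [0,0,0],
    [0,0,0],
    [0,0,0],
    [0,0,0],
    [0,0,0],
    [0,0,0],
    [0,0,0],
    [0,0,0],
  ],
  xyz=[
    [0,0,-1],
    [0,0,-3],
    [0,0,-5],
    [0,0,-7],
    [0,0,-9],
    [0,0,-10.5],
    [0,0,-10.5],
    [0,0,-10.5],
  ],
  jaw=[0,0,0,0,0,0,0,0],
)

```text
time_s: 5.2
eef_pos: [0.5448, -0.2536, 0.2305]
eef_rot: [-0.0, 0.975, 0.222, -0.0]
wrist_force: [-0.2, 0.4, -1.0]
opening: 0.197
grasp_force: 59.0
```

```bash
python3 - <<'E'
from h import *
s=ctrl.camera("side")[...,::-1];cv2.imwrite("pics/side3.png",s)
cv2.imwrite("pics/c3.png",crop(s,220,210,130,120,5))
o=ctrl.get_obs();p=o["eef_pos"];print(p,o["wrist_force"],o["opening"])
for dz in(0,-.035,-.106):print(dz,proj("side",p+[0,0,dz]))
E
```

```text
[ 0.54472561 -0.25350311  0.23020764] [-0.56926721 -0.19567203 -0.99555666] 0.1962911238139295
0 (np.float64(287.26411630916425), np.float64(263.238536463673))
-0.035 (np.float64(285.64348452633624), np.float64(276.9964504339879))
-0.106 (np.float64(282.74356473344966), np.float64(301.61453299542393))
```

View pics/c3.png

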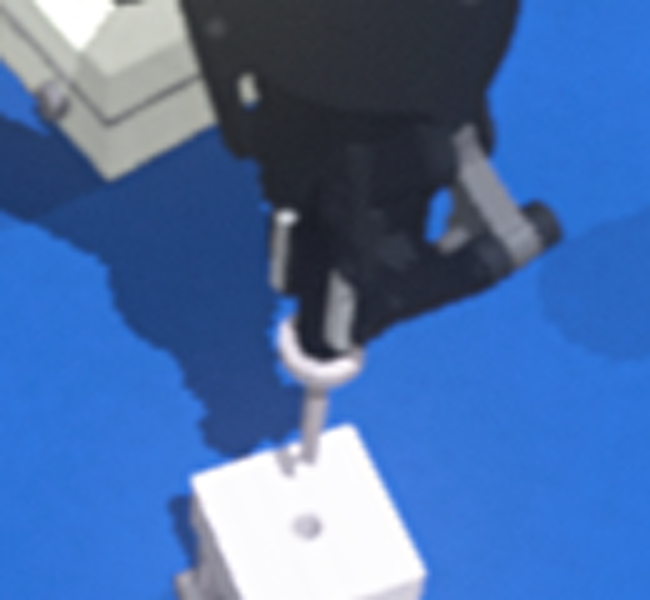

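The side crop shows the stylus held upright, tip at about (282,302) against a predicted (282.7,301.6). It is clear of the stand hole at (281,315). Next I'll carry it over the round contact.

Emit:
send_rows(
  dr=[
    [0,0,0],
    [0,0,0],
    [0,0,0],
    [0,0,0],
    [0,0,0],
    [0,0,0],
    [0,0,0],
    [0,0,0],
  ],
  xyz=[
    [1.2,-2.8,0],
    [3.2,-7.4,0],
    [5.2,-12,0],
    [7.2,-16.6,0],
    [9.2,-21.2,0],
    [10.7,-24.7,0],
    [11.2,-25.8,0],
    [11.2,-25.8,0],
  ],
  jaw=[0,0,0,0,0,0,0,0],
)

```text
time_s: 6.25
eef_pos: [0.5345, 0.0275, 0.2307]
eef_rot: [0.0, 0.975, 0.222, -0.001]
wrist_force: [0.5, -0.5, -1.5]
opening: 0.191
grasp_force: 59.1
```

Emit:
send_rows(
  dr=[
    [0,0,0],
    [0,0,0],
    [0,0,0],
    [0,0,0],
    [0,0,0],
    [0,0,0],
    [0,0,0],
    [0,0,0],
  ],
  xyz=[
    [0,0,0],
    [0,0,0.5],
    [0,0,1],
    [0,0,1.5],
    [0,0,2],
    [0,0,2.5],
    [0,0,2.5],
    [0,0,2.5],
  ],
  jaw=[0,0,0,0,0,0,0,0],
)

```text
time_s: 7.25
eef_pos: [0.5349, 0.0273, 0.2064]
eef_rot: [0.0, 0.975, 0.222, 0.0]
wrist_force: [-0.2, 0.4, -1.1]
opening: 0.192
grasp_force: 59.1
```

```bash
python3 - <<'E'
from h import *
s=ctrl.camera("side")[...,::-1];cv2.imwrite("pics/side4.png",s)
t=ctrl.camera("top")[...,::-1]
cv2.imwrite("pics/c4.png",np.hstack([crop(s,190,140,110,110,5),cv2.resize(crop(t,190,140,110,110,5),(250,550))]))
o=ctrl.get_obs();p=o["eef_pos"];print(p,o["q"],o["wrist_force"],o["opening"])
for dz in(-.035,-.106):print(dz,proj("side",p+[0,0,dz]))
print(proj("side",[.534,.027,.087]))
E
```

```text
[0.53490861 0.02723888 0.20654942] [-1.70887017e-01  1.36976429e-01  1.74958189e+00  2.39134513e-05
  1.25457512e+00  9.53048010e-01] [ 0.31961771 -0.64853302 -1.14145564] 0.19305358476593854
-0.035 (np.float64(244.75849183513535), np.float64(171.92605009867435))
-0.106 (np.float64(245.00362401832666), np.float64(196.43963757369647))
(np.float64(244.66784998206614), np.float64(200.9233323949479))
```

View pics/c4.png

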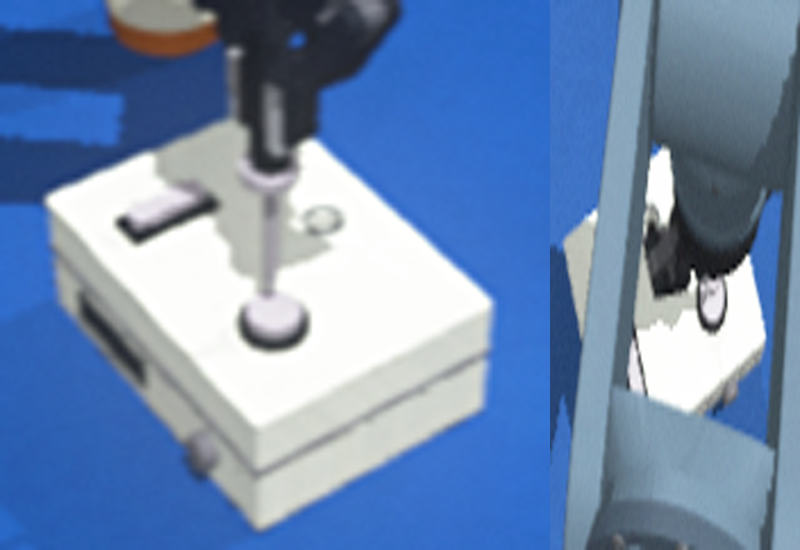

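The side crop shows the tip at about (243,199) just above the round contact, whose centre is (244,202), so they're well aligned. Lowering to touch.

Emit:
send_rows(
  dr=[
    [0,0,0],
    [0,0,0],
    [0,0,0],
    [0,0,0],
    [0,0,0],
    [0,0,0],
    [0,0,0],
    [0,0,0],
  ],
  xyz=[
    [0,0,0.3],
    [0,0,0.6],
    [0,0,0.9],
    [0,0,1.2],
    [0,0,1.4],
    [0,0,1.55],
    [0,0,1.55],
    [0,0,1.55],
  ],
  jaw=[0,0,0,0,0,0,0,0],
)

```text
time_s: 8.35
eef_pos: [0.5348, 0.0272, 0.191]
eef_rot: [0.0, 0.975, 0.222, 0.0]
wrist_force: [-1.0, -0.7, 2.3]
opening: 0.196
grasp_force: 59.3
```

Emit:
send_rows(
  dr=[
    [0,0,0],
    [0,0,0],
    [0,0,0],
    [0,0,0],
    [0,0,0],
    [0,0,0],
    [0,0,0],
    [0,0,0],
  ],
  xyz=[
    [0,0,-0.5],
    [0,0,-1.5],
    [0,0,-1.8],
    [0.05,-2.5,-1.8],
    [0.1,-5.5,-1.8],
    [0.2,-8,-1.8],
    [0.2,-8.9,-1.8],
    [0.2,-8.9,-1.8],
  ],
  jaw=[0,0,0,0,0,0,0,0],
)

```text
time_s: 9.35
eef_pos: [0.4982, 0.1085, 0.209]
eef_rot: [0.0, 0.975, 0.222, 0.0]
wrist_force: [-0.8, -0.5, -0.7]
opening: 0.194
grasp_force: 59.3
```

```bash
python3 - <<'E'
from h import *
s=ctrl.camera("side")[...,::-1];cv2.imwrite("pics/side5.png",s)
cv2.imwrite("pics/c5.png",crop(s,190,120,110,110,5))
o=ctrl.get_obs();p=o["eef_pos"];print(p,o["wrist_force"])
print(proj("side",p-[0,0,.107]),proj("side",[.498,.1087,.087]))
E
```

```text
[0.49841628 0.10799392 0.20894445] [ 0.2283393   0.40680868 -1.07199487]
(np.float64(223.24973629100526), np.float64(174.63028070109306)) (np.float64(223.32832303356957), np.float64(179.23728290371253))
```

View pics/c5.png

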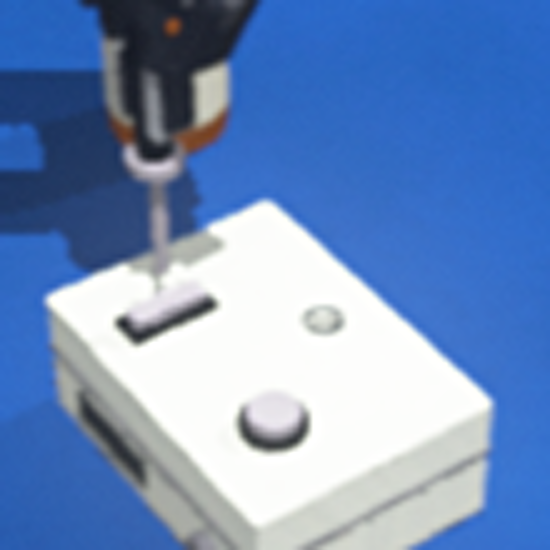

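The side crop puts the tip at about (221.6,175.6) over the bar, centre (223.6,180.6). It sits about 2–3 mm towards −x of nominal, so I'm adding a small correction and pressing.

Emit:
send_rows(
  dr=[
    [0,0,0],
    [0,0,0],
    [0,0,0],
    [0,0,0],
    [0,0,0],
    [0,0,0],
    [0,0,0],
    [0,0,0],
  ],
  xyz=[
    [0.2,0.1,0],
    [0.2,0.1,0.4],
    [0.2,0.1,0.8],
    [0.2,0.1,1.2],
    [0.2,0.1,1.5],
    [0.2,0.1,1.75],
    [0.2,0.1,1.75],
    [0.2,0.1,1.75],
  ],
  jaw=[0,0,0,0,0,0,0,0],
)

```text
time_s: 10.4
eef_pos: [0.5004, 0.1083, 0.1916]
eef_rot: [0.0, 0.975, 0.222, 0.0]
wrist_force: [-1.1, 0.7, 1.0]
opening: 0.196
grasp_force: 59.3
```

Emit:
send_rows(
  dr=[
    [0,0,0],
    [0,0,0],
    [0,0,0],
    [0,0,0],
    [0,0,0],
    [0,0,0],
    [0,0,0],
    [0,0,0],
  ],
  xyz=[
    [0,0,0.12],
    [0,0,0.12],
    [0,0,0.12],
    [0,0,0.12],
    [0,0,0.12],
    [0,0,0.12],
    [0,0,0.12],
    [0,0,0.12],
  ],
  jaw=[0,0,0,0,0,0,0,0],
)

```text
time_s: 11.4
eef_pos: [0.5004, 0.1083, 0.1901]
eef_rot: [0.0, 0.975, 0.222, 0.0]
wrist_force: [-0.3, 0.0, 2.1]
opening: 0.195
grasp_force: 59.3
```

Emit:
send_rows(
  dr=[
    [0,0,0],
    [0,0,0],
    [0,0,0],
    [0,0,0],
    [0,0,0],
    [0,0,0],
    [0,0,0],
    [0,0,0],
  ],
  xyz=[
    [0,0,-0.8],
    [0,0,-1.5],
    [1.5,1.2,-1.5],
    [4,3.1,-1.5],
    [5.9,4.55,-1.5],
    [5.9,4.55,-0.6],
    [5.9,4.55,0],
    [5.9,4.55,0],
  ],
  jaw=[0,0,0,0,0,0,0,0],
)

```text
time_s: 12.4
eef_pos: [0.5717, 0.0931, 0.189]
eef_rot: [-0.0, 0.975, 0.222, -0.001]
wrist_force: [-0.6, -0.5, -0.1]
opening: 0.189
grasp_force: 59.3
```

```bash
python3 - <<'E'
from h import *
s=ctrl.camera("side")[...,::-1];cv2.imwrite("pics/side6.png",s)
t=ctrl.camera("top")[...,::-1];cv2.imwrite("pics/top6.png",t)
cv2.imwrite("pics/c6.png",np.hstack([crop(s,230,135,50,75,8),crop(t,210,160,50,75,8)]))
o=ctrl.get_obs();p=o["eef_pos"];print(p,o["wrist_force"])
print(proj("side",p-[0,0,.107]),proj("side",p-[0,0,.039]),proj("side",[.571,.0925,.075]))
print(proj("top",p-[0,0,.107]),proj("top",[.571,.0925,.075]))
E
```

```text
[0.57260491 0.09303534 0.19008968] [-0.1191606  -0.28650717 -2.13067078]
(np.float64(255.42498809460136), np.float64(180.7111439526464)) (np.float64(255.7836897259886), np.float64(158.1923973168573)) (np.float64(254.77536576547502), np.float64(183.46864719778347))
(np.float64(233.68786343624745), np.float64(183.42874155354193)) (np.float64(234.01674772729848), np.float64(184.7954266033979))
```

View pics/c6.png

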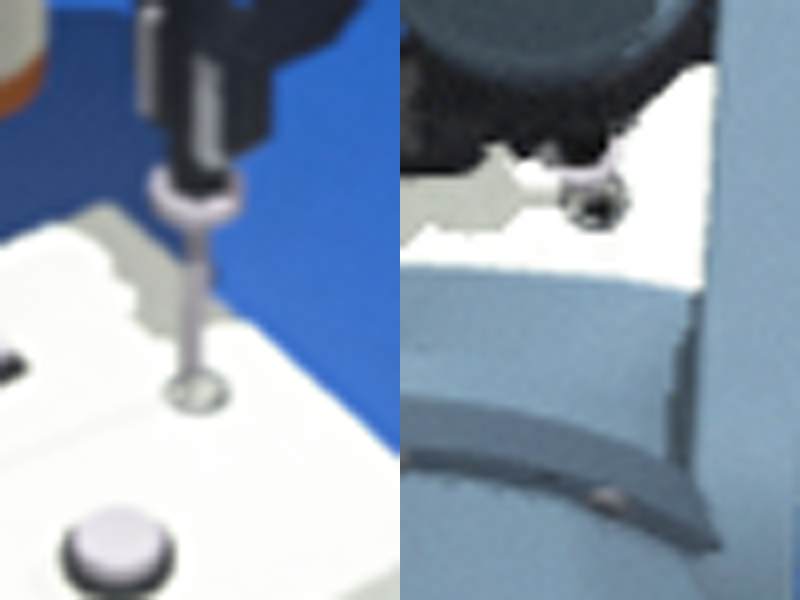

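The side crop shows the shank running from the collar (254.3,159) to the tip (253.1,180.8), with the hole at (254.1,183.5). The stylus leans about 2° in the grip, tip towards −tool x. I'll turn the tool about y to level it, lower to just above the cover, and look again.

Emit:
send_rows(
  dr=[
    [0,0.1,0],
    [0,0.2,0],
    [0,0.33,0],
    [0,0.33,0],
    [0,0.33,0],
    [0,0.33,0],
    [0,0.33,0],
    [0,0.33,0],
  ],
  xyz=[
    [0,0,0],
    [0,0,0],
    [0,0,0],
    [0,0,0.1],
    [0,0,0.2],
    [0,0,0.35],
    [0,0,0.35],
    [0,0,0.35],
  ],
  jaw=[0,0,0,0,0,0,0,0],
)

```text
time_s: 13.5
eef_pos: [0.5732, 0.0928, 0.1866]
eef_rot: [-0.004, 0.975, 0.222, 0.017]
wrist_force: [-0.1, 0.6, -1.5]
opening: 0.196
grasp_force: 59.1
```

```bash
python3 - <<'E'
from h import *
S=np.mean([ctrl.camera("side")[...,::-1] for _ in range(4)],0);t=ctrl.camera("top")[...,::-1]
s=S.round().astype(np.uint8);cv2.imwrite("pics/side7.png",s)
cv2.imwrite("pics/c7.png",np.hstack([crop(s,235,145,40,50,12),crop(t,222,165,26,50,12)]))
ps=[]
o=ctrl.get_obs();p=o["eef_pos"];print(p,o["eef_rot"],o["wrist_force"])
print(proj("side",p-[0,0,.107]),proj("side",p-[0,0,.039]),proj("side",[.571,.0925,.075]))
print(proj("top",p-[0,0,.107]),proj("top",[.571,.0925,.075]))
g=S.mean(2)
for r in range(162,188,2):print(r,g[r,246:264].astype(int))
E
```

```text
[0.57323468 0.09276669 0.18664993] [-0.0038127   0.97500459  0.22150891  0.01689152] [-0.37047592 -0.91094856 -1.09223531]
(np.float64(255.68920734081476), np.float64(181.8272641627012)) (np.float64(256.06149433465396), np.float64(159.43017111822408)) (np.float64(254.77536576547502), np.float64(183.46864719778347))
(np.float64(233.85506506196938), np.float64(183.48504310400168)) (np.float64(234.01674772729848), np.float64(184.7954266033979))
162 [125  95  80  79  94 122 149 171 184 192 195 189 181 169 147 128 121 120]
164 [182 168 135 100  84  82  89 102 121 134 138 140 136 130 124 122 122 122]
166 [184 186 184 178 153 114  86  83  99 113 119 126 127 125 124 124 124 124]
168 [181 184 184 186 186 181 159 123 106 116 129 133 129 126 125 125 124 125]
170 [212 186 183 184 185 186 187 181 162 154 159 150 133 126 127 127 127 127]
172 [254 239 196 183 185 186 187 185 167 155 158 152 137 127 127 127 127 128]
174 [253 243 202 184 186 187 188 184 166 154 161 170 172 158 140 128 125 126]
176 [253 253 244 216 189 185 186 183 169 156 163 190 227 250 254 249 198 143]
178 [252 252 253 254 254 254 247 217 175 156 170 228 253 254 253 254 254 251]
180 [252 252 252 253 254 254 254 240 178 149 171 232 254 254 253 252 253 254]
182 [252 252 253 253 239 190 186 212 201 162 149 166 227 252 253 253 252 253]
184 [252 252 252 246 212 187 202 212 214 207 188 158 186 246 254 253 252 252]
186 [247 248 249 250 252 241 210 193 190 188 192 221 248 254 253 253 252 252]
```

View pics/c7.png

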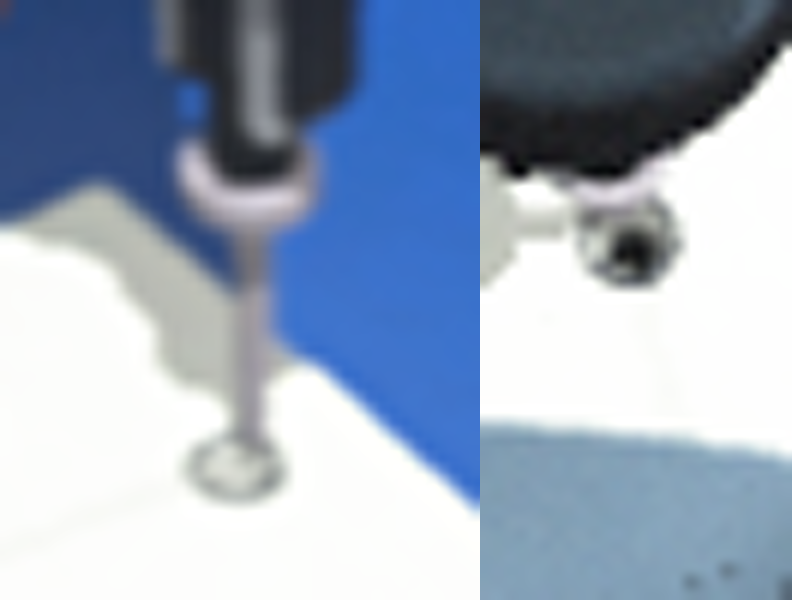

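The side crop now shows the shank vertical at column ~255.1, tip (255.0,181.7), hole centre (254.2,183.4). The tip is about 2 mm too far in +x. In the top crop the hole is at (234.0,184.8), matching the estimate. I'll correct this and go in slowly.

Emit:
send_rows(
  dr=[
    [0,0,0],
    [0,0,0],
    [0,0,0],
    [0,0,0],
    [0,0,0],
    [0,0,0],
    [0,0,0],
    [0,0,0],
  ],
  xyz=[
    [-0.19,-0.06,0],
    [-0.19,-0.06,0],
    [-0.2,-0.06,0.3],
    [-0.21,-0.06,0.5],
    [-0.22,-0.06,0.7],
    [-0.22,-0.06,0.9],
    [-0.22,-0.06,0.9],
    [-0.22,-0.06,0.9],
  ],
  jaw=[0,0,0,0,0,0,0,0],
)

```text
time_s: 14.75
eef_pos: [0.5713, 0.0925, 0.1776]
eef_rot: [-0.004, 0.975, 0.221, 0.017]
wrist_force: [0.3, 0.6, -1.3]
opening: 0.196
grasp_force: 59.1
```

Emit:
send_rows(
  dr=[
    [0,0,0],
    [0,0,0],
    [0,0,0],
    [0,0,0],
    [0,0,0],
    [0,0,0],
    [0,0,0],
    [0,0,0],
  ],
  xyz=[
    [-0.01,0,0.3],
    [-0.02,0,0.6],
    [-0.03,0,0.9],
    [-0.04,0,1.2],
    [-0.05,0,1.4],
    [-0.05,0,1.5],
    [-0.05,0,1.5],
    [-0.05,0,1.5],
  ],
  jaw=[0,0,0,0,0,0,0,0],
)

```text
time_s: 15.75
eef_pos: [0.5713, 0.0925, 0.1627]
eef_rot: [-0.004, 0.975, 0.222, 0.017]
wrist_force: [-1.9, -0.6, 1.7]
opening: 0.193
grasp_force: 59.3
```

Emit:
send_rows(
  dr=[
    [0,0,0],
    [0,0,0],
    [0,0,0],
    [0,0,0],
    [0,0,0],
    [0,0,0],
    [0,0,0],
    [0,0,0],
  ],
  xyz=[
    [0,0,0.1],
    [0,0,0.2],
    [-0.01,0,0.3],
    [-0.01,0,0.35],
    [-0.01,0,0.4],
    [-0.01,0,0.42],
    [-0.01,0,0.42],
    [-0.01,0,0.42],
  ],
  jaw=[0,0,0,0,0,0,0,0],
)

```text
time_s: 16.75
eef_pos: [0.5714, 0.0925, 0.1584]
eef_rot: [-0.004, 0.975, 0.222, 0.017]
wrist_force: [-1.7, 0.5, 4.5]
opening: 0.193
grasp_force: 59.6
```

Emit:
send_rows(
  dr=[
    [0,0,0],
    [0,0,0],
    [0,0,0],
    [0,0,0],
    [0,0,0],
    [0,0,0],
    [0,0,0],
    [0,0,0],
  ],
  xyz=[
    [0,0,0.03],
    [0,0,0.06],
    [0,0,0.09],
    [0,0,0.12],
    [0,0,0.12],
    [0,0,0.12],
    [0,0,0.12],
    [0,0,0.12],
  ],
  jaw=[0,0,0,0,0,0,0,0],
)

```text
time_s: 17.75
eef_pos: [0.5718, 0.0926, 0.1581]
eef_rot: [-0.004, 0.975, 0.222, 0.017]
wrist_force: [-2.8, 0.8, 9.7]
opening: 0.197
grasp_force: 60.2
```

```bash
python3 - <<'E'
from h import *
s=ctrl.camera("side")[...,::-1];t=ctrl.camera("top")[...,::-1]
cv2.imwrite("pics/c8.png",np.hstack([crop(s,190,80,80,120,5),t[:,:].copy()[20:320,0:400].repeat(2,0)[:600,:400]]))
o=ctrl.get_obs();print(o["eef_pos"],o["wrist_force"],o["grasp_force"],o["time_s"])
E
```

```text
[0.57173857 0.09254834 0.15805204] [-3.59083799 -0.2582945   9.5123348 ] 60.20463466644287 17.85
```

View pics/c8.png

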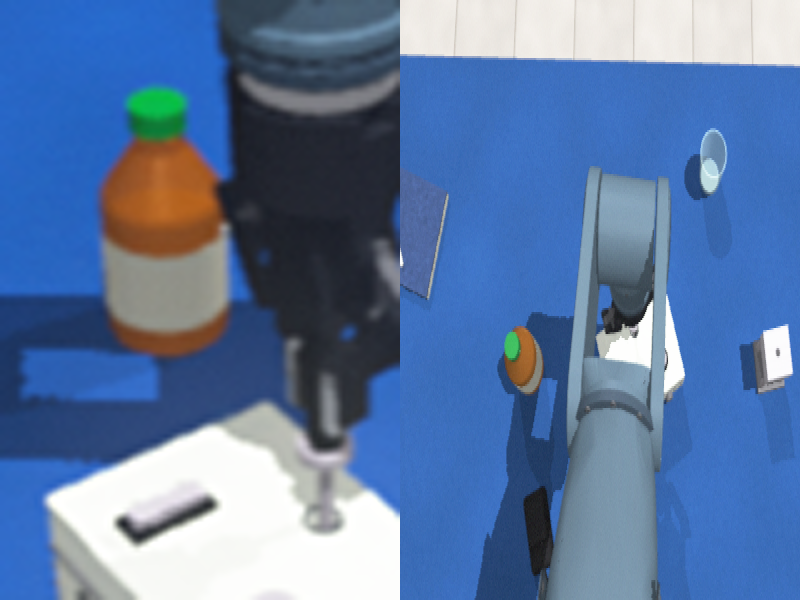

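The side crop shows the stylus upright with its shank in the hole, at crop pixel (322,515). The top view shows the bottle, beaker and mouse still in place.

```bash
python3 -c "
from bench import ctrl
print(ctrl.hand_in())"
```

```text
the job is handed in; nothing more can be done
None
```

The job is handed in at about 18 s: the stylus touched the round contact and then the bar, and it now holds the reset button against its stop with about 10 N, gripped and upright, with the bottle, mouse and beaker left in place.

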